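# Test fired clay sleeves on a leaning step gauge, sort them and shut the stock box

## Robot

A 6-joint arm with a two-finger parallel gripper is mounted at the origin on the work surface. World frame = base frame: x ahead of the robot, y to its left, z up, the work surface at z = 0. Lengths are in m, angles in rad, forces in N, time in s.
With the tool pointing down it reaches from about 0.275 to 0.825 m from the base axis. Payload 4.9 kg.
Tool frame: the origin (TCP) lies between the finger pads; the fingertips stand 8 mm ahead of it and the grasp point (between the pads) lies 11 mm behind it; z points along the fingers, y is the line along which they close (so a half turn about z gives the same grasp; the last joint's range is limited). The gripper opens to 85 mm and grips with 20 to 120 N. Pads are 22 mm wide; open, the fingers measure 114 mm over their backs; the gripper's body (76 mm by 85 mm) begins 54 mm behind the grasp point. The pads swing forward as they close: fully open they stand 13 mm farther back than shut.
Start: joints at [-1.24, 0.326, -0.193, 1.052, 0, 1.437], TCP at [0.247, -0.492, 0.214] pointing down, gripper open.
Joint ranges: [-2.65, 2.65], [-0.97, 1.79], [-1.3, 1.35], [-1.93, 2.1], [-1.47, 1.37], [-3.14, 3.14]. Speed limits (rad/s): [2.57, 2.57, 3.14, 3.14, 3.14, 3.14].

## Interface

Orientations are given as a unit quaternion [w, x, y, z].
In Python, from station import robot, kin, eyes gives the robot as it stands. Calls block until the motion is done:
- robot.move_ptp(position, orientation): joint-space move of the TCP to a pose.
- robot.movel(position, orientation=None, rate=0.15, stop_force=None): straight line of the TCP; orientation=None keeps the orientation; rate is the mean speed in m/s. With stop_force (N) it stops when the force on the tool has changed by that much, and returns True; else False.
- robot.move_joints(angles): joint-space move.
- robot.grip(opening, force=None): opening from 0.0 (shut) to 1.0 (fully open); force is the grip in N (None keeps the last); returns when the fingers have stopped.
- robot.sleep(seconds).
- kin.ik(position, orientation): joint angles nearest the present ones, or None.
- robot.get_obs(): the state.
- eyes.camera(name): name is "side" or "top" or "wrist"; returns a dict with "frame" (400x640x3 uint8, red, green, blue), "range_z" (400x640 float32, m along the optical axis (not along the pixel's ray), 0 where there is no reading), "fx", "fy", "cx", "cy" (pixels), "T" (4x4, takes a point from camera to world coordinates). Camera axes: x right, y up, looking along -z (the intrinsics and any distortion apply to the point x, -y, -z); pixel columns grow to the right and rows downward; lengths in m; the calibration is good to about 2 mm. A picture is of the moment at which its call begins.
A pose or a line that the arm cannot do raises robot.Unreachable and nothing moves.
- robot.sign_off(): hands the job in; it is judged then, once.
Trained networks look in a picture, given as the dict that the camera call returned (one of the last four; its "shot" number tells which), for a name from the list of things; names that differ only in an ending like _2 or _b are one class to them, and where a whole thing is asked for, a point or a joint stands for the part that bears it (a point fixed in the world has none). Each returns a list of dicts, best first, with "p" (0 to 1); they miss things now and then, are a little off and sometimes report something else, mostly with a low value. They report only what shows in the picture. A call takes as long as a camera call. They do not tell look-alikes from the thing itself.
- eyes.search_frame(name, picture): "uv" ([column, row] in pixels, amid what is visible of it).
- eyes.masks_of(name, picture): "region" (400x640 bool, what is visible of it) and "uv" ([column, row] in pixels, amid what is visible of it).
- eyes.tip_of(name, picture): "uv" ([column, row] in pixels: a listed point, or the origin of a listed thing).
The state is a dict: "time_s": time; "joint_positions": joint angles; "qvel": joint speeds; "joint_efforts": joint torques, N m; "tool_pos": TCP position; "orientation": TCP orientation; "wrist_force": force on the tool from outside, world axes, zero at the start; "wrist_torque": the same for the moment, N m; "width": opening from 0.0 (shut) to 1.0 (fully open); "grip_force": force on a finger pad.
Only numpy, scipy, OpenCV 4.12 (cv2) and the standard library are available. Lean on these libraries where they do the work, as an engineer would, in place of code of your own. Each camera call takes 0.05 s, during which the arm holds its last target. There are 200 camera calls.

## Task

Check the bore of the two fired clay sleeves on the leaning steel gauge pin, one at a time and without forcing them: slide a sleeve down the pin until it either sits fully home on the seat plate or stops at the step halfway although it is centred, then take it off and stand it upright in its place before testing the other. The sleeve that goes fully home belongs in the wooden box, the one that stops at the step in the grey tray; finally shut the box's lid and leave the bowl, jar and brush where they are.

Things in the scene. Friction and masses are not known exactly. Their poses are not given: they have to be found in the camera images.
- sleeve_a: Plain terracotta tube standing on the table: 50 mm outside diameter, 70 mm long, about 170 g. Origin at its centre, z along its axis; the ends are alike. Both sleeves look the same outside, with mouths 38 mm wide and 6 mm deep; between these the bore is 36 mm in one sleeve and 30 mm in the other: which, the gauge tells.
- sleeve_b: The other terracotta tube: same outside, same origin and axes as the first; its bore is the other one of the two (36 or 30 mm).
- gauge_pin: Fixed steel step pin leaning 30 deg to the gauge's front. Origin: foot of the pin, on the seat plate's upper face (64 mm disc, 58 mm above the table); z up the pin, y level. 33 mm diameter up to z = 30 mm, a step (2 mm bevel), 25 mm to z = 67, then a cone to 12 mm at the tip, z = 78. A sleeve fully home has its centre at z = 35 mm, a tight one on the step at about 59.
- box: Open wooden box, fixed, 160 mm (x) by 180 mm (y) by 86 mm high, walls and floor 6 mm; origin at the centre of its underside; its lid is hinged along the rim at +x.
- lid (a joint): Angle of the box's lid: 0 shut, about 1.6 upright (open). A stiff hinge: the lid stays where it is left.
- lid_hinge (a point): Middle of the lid's hinge line, on the box's rim at +x of the box. The point turns with the lid: its x axis points along the lid away from the free edge. The lid is 178 mm long, 180 mm wide, 8 mm thick.
- lid_edge (a point): Middle of the lid's free edge, on its outer (upper) face. The lid is a plain board that overhangs the box's front by 18 mm; no handle.
- tray: Shallow grey tray, fixed, 160 by 160 mm, 28 mm high, walls and floor 6 mm; origin at the centre of its underside.
- bowl: White bowl, 100 mm across, 50 mm high, origin under its centre. Leave alone.
- jar: Lidded jar, 66 mm across, 85 mm high, origin under its centre. Leave alone.
- brush: Glaze brush 160 mm long lying on the table, along its x axis. Leave alone.
There are look-alikes about, which are no part of the job. Leave any blue or green look-alike of the sleeve_a alone.

How it is judged:
By the outcome, as a careful person would: the job done as asked, in the order asked, and still so for the second after the job is handed in, with the robot touching nothing.
It also fails if it takes over 72 s, if anything falls off the work surface, if the arm or the gripper's body presses on something with over 40 N, if the wrist force passes 120 N, or if a joint passes its speed limit or range.

## Working session

There is one attempt and no reset: what is moved stays moved. The work goes in short steps, each a Python script; the robot and the scene stay as the last script left them, time stands still between calls to the robot, and variables do not carry over. Pictures are saved under pics/ and viewed, at most 10 in all, crops included, and the job is handed in when it is done.

```bash
ls; mkdir -p pics
cat > h.py <<'E'
import numpy as np, cv2
from station import robot, kin, eyes
def save(p,name): cv2.imwrite('pics/'+name,cv2.cvtColor(p['frame'],cv2.COLOR_RGB2BGR))
def cloud(p):
    z=p['range_z']; v,u=np.mgrid[0:z.shape[0],0:z.shape[1]]
    c=np.stack([(u-p['cx'])/p['fx']*z,-(v-p['cy'])/p['fy']*z,-z,np.ones_like(z)],-1)
    w=(c@p['T'].T)[...,:3]; w[z<=0]=np.nan
    return w
E
cat > a.py <<'E'
from h import *
ims=[]
for c in ['top','side']:
    p=eyes.camera(c); w=cloud(p); ims.append(p['frame'])
    print(c,'dist' ,[k for k in p], p['fx'],np.round(p['T'],3).tolist())
    for n in ['sleeve_a','gauge_pin','box','lid','tray','bowl','jar','brush']:
        for d in eyes.masks_of(n,p):
            m=d['region']; q=w[m]; q=q[~np.isnan(q[:,0])]
            if d['p']>.3 and len(q): print(n,round(d['p'],2),np.round(d['uv']),m.sum(),np.round(np.median(q,0),3),np.round(np.percentile(q,[2,98],axis=0),3).tolist())
    for n in ['gauge_pin','lid_hinge','lid_edge','sleeve_a','tray','box']:
        print('tip',n,[(np.round(d['uv']),round(d['p'],2)) for d in eyes.tip_of(n,p) if d['p']>.3])
im=np.vstack(ims); save({'frame':cv2.resize(im,(480,600))},'a.png'); save({'frame':ims[0]},'top0.png'); save({'frame':ims[1]},'side0.png')
E
python3 a.py
```

```text
pics
top dist ['frame', 'range_z', 'fx', 'fy', 'cx', 'cy', 'T', 'shot'] 431.0030973725797 [[0.023, 0.993, -0.113, 0.393], [-1.0, 0.024, 0.007, -0.011], [0.009, 0.113, 0.994, 1.125], [0.0, 0.0, 0.0, 1.0]]
sleeve_a 0.82 [346. 194.] 244 [ 0.527 -0.087  0.067] [[0.501, -0.109, 0.012], [0.548, -0.062, 0.074]]
sleeve_a 0.8 [382. 231.] 253 [ 0.441 -0.181  0.065] [[0.42, -0.203, 0.021], [0.462, -0.157, 0.073]]
sleeve_a 0.76 [354. 281.] 236 [ 0.334 -0.106  0.068] [[0.312, -0.129, 0.004], [0.358, -0.082, 0.074]]
sleeve_a 0.66 [382. 188.] 353 [ 0.559 -0.177  0.056] [[0.536, -0.2, -0.001], [0.583, -0.154, 0.073]]
sleeve_a 0.63 [182. 180.] 1992 [0.539 0.279 0.199] [[0.525, 0.189, -0.0], [0.6, 0.367, 0.265]]
sleeve_a 0.61 [417. 259.] 379 [ 0.386 -0.267  0.056] [[0.364, -0.308, -0.001], [0.409, -0.244, 0.073]]
gauge_pin 0.57 [283. 192.] 535 [0.534 0.06  0.07 ] [[0.495, 0.035, 0.047], [0.564, 0.092, 0.127]]
box 0.56 [190. 217.] 7403 [0.478 0.29  0.017] [[0.37, 0.191, 0.001], [0.551, 0.372, 0.263]]
box 0.39 [255. 132.] 602 [0.678 0.14  0.084] [[0.654, 0.114, 0.027], [0.711, 0.169, 0.089]]
lid 0.7 [18
[... 2275 characters left out ...]
9] [[0.451, -0.459, 0.002], [0.624, -0.286, 0.03]]
bowl 0.67 [292. 189.] 610 [ 0.706 -0.122  0.035] [[0.654, -0.162, 0.001], [0.76, -0.069, 0.051]]
brush 0.8 [341. 250.] 639 [0.415 0.063 0.017] [[0.4, -0.042, -0.001], [0.441, 0.118, 0.022]]
brush 0.51 [305. 220.] 524 [0.521 0.071 0.07 ] [[0.494, 0.042, 0.042], [0.562, 0.092, 0.125]]
tip gauge_pin [(array([302., 221.]), 0.66)]
tip lid_hinge [(array([248., 257.]), 0.94)]
tip lid_edge [(array([225., 184.]), 0.88)]
tip sleeve_a [(array([402., 219.]), 0.94), (array([407., 196.]), 0.85), (array([380., 200.]), 0.8), (array([341., 190.]), 0.51), (array([263., 212.]), 0.51)]
tip tray [(array([377., 177.]), 0.62)]
tip box [(array([278., 301.]), 0.96)]
```

View pics/top0.png

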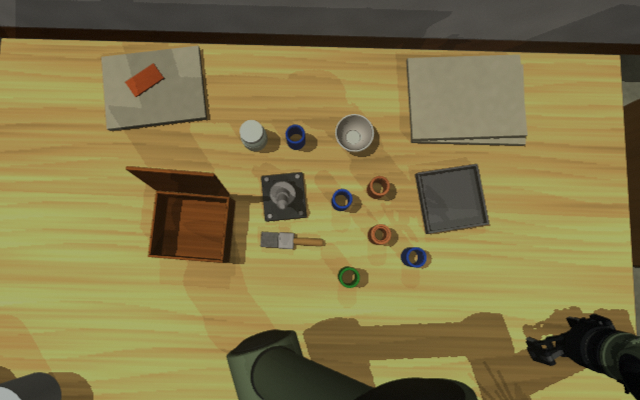

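View pics/side0.png

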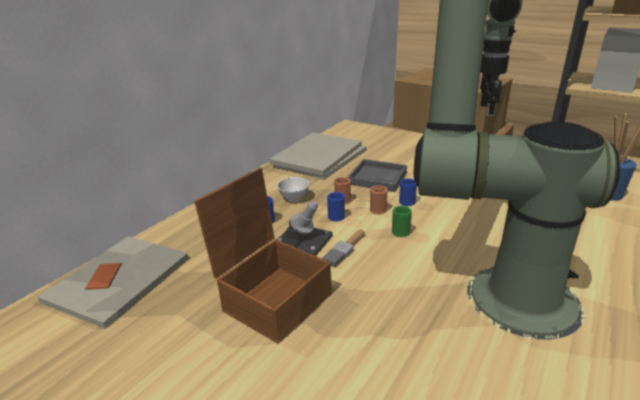

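The top view shows the two terracotta sleeves at pixels (379,187) and (380,235). The blue and green rings are look-alikes. The box, with its lid up, is at (190,225), the tray at (452,199) and the gauge at (284,196) with its pin leaning towards the robot. The side view agrees, with the pin at (306,215). Next I'll take near views with the wrist camera.

```bash
cat >> h.py <<'E'
from scipy.spatial.transform import Rotation as Ro
def quat(z,y):
    z=np.array(z,float); z/=np.linalg.norm(z); y=np.array(y,float); y-=z*(y@z); y/=np.linalg.norm(y)
    q=Ro.from_matrix(np.column_stack([np.cross(y,z),y,z])).as_quat(); return q[[3,0,1,2]].tolist()
def t(): return round(robot.get_obs()['time_s'],2)
E
cat > b.py <<'E'
from h import *
o=robot.get_obs(); R=Ro.from_quat(np.array(o['orientation'])[[1,2,3,0]]).as_matrix(); print('start R',np.round(R,2).tolist(),o['wrist_force'])
def shot(pos,q,n):
    robot.move_ptp(pos,q); p=eyes.camera('wrist'); np.savez('pics/'+n+'.npz',**{k:v for k,v in p.items()}); save(p,n+'.png')
    print(n,t(),np.round(p['T'][:3,3],3),np.round(p['T'][:3,2],2),np.round(robot.get_obs()['joint_positions'],2)); return p
p1=shot([.47,-.18,.28],quat([0,0,-1],[0,1,0]),'w1')
p2=shot([.50,-.15,.25],quat([0,0,-1],[0,1,0]),'w2')
p3=shot([.44,.06,.27],quat([0.3,0,-.95],[0,1,0]),'w3')
p4=shot([.40,.09,.25],quat([0.5,0,-.87],[0,1,0]),'w4')
for n,p in (('w1',p1),('w2',p2)):
    w=cloud(p); f=p['frame'].astype(int)
    for d in eyes.masks_of('sleeve_a',p):
        m=d['region']; q=w[m]; q=q[~np.isnan(q[:,0])]
        if d['p']<.3 or len(q)==0: continue
        top=q[(q[:,2]>.06)&(q[:,2]<.085)]
        if len(top)<20: continue
        c,r=cv2.minEnclosingCircle((top[:,:2]*1000).astype(np.float32))
        print(n,round(d['p'],2),np.round(d['uv']),'rgb',np.median(f[m],0),'c',np.round(c,1),'r',round(r,1),'z',np.round(np.percentile(top[:,2],[50,95]),4),'bb',np.round((np.percentile(top,2,axis=0)+np.percentile(top,98,axis=0))/2,4))
I=np.vstack([np.hstack([p1['frame'],p2['frame']]),np.hstack([p3['frame'],p4['frame']])]); save({'frame':cv2.resize(I,(800,500))},'w.png')
E
python3 b.py
```

```text
start R [[0.89, 0.45, 0.0], [0.45, -0.89, 0.0], [0.0, 0.0, -1.0]] [0.72874837 0.53351178 0.55843965]
w1 3.25 [ 0.403 -0.181  0.439] [-0.27  0.    0.96] [-0.51  0.2  -0.19  1.18 -0.   -0.51]
w2 3.62 [ 0.433 -0.151  0.408] [-0.27 -0.    0.96] [-0.43  0.25 -0.2   1.12 -0.   -0.43]
w3 4.57 [0.329 0.058 0.402] [-0.55  0.    0.84] [-0.04 -0.16 -0.63  0.78  0.01 -0.04]
w4 5.0 [0.261 0.089 0.353] [-0.71  0.    0.7 ] [ 0.07 -0.37 -0.93  0.49 -0.03  0.06]
w1 0.79 [240.  86.] rgb [ 24.  53. 120.] c [ 388.3 -268.9] r 24.9 z [0.0691 0.0707] bb [ 0.3882 -0.2684  0.0659]
w1 0.68 [400. 206.] rgb [15.  31.5 75. ] c [527.2 -86.2] r 25.0 z [0.069  0.0707] bb [ 0.5266 -0.0869  0.0659]
w1 0.62 [396.  38.] rgb [22. 58. 27.] c [ 335.6 -107.3] r 24.8 z [0.0691 0.0707] bb [ 0.336  -0.1077  0.066 ]
w1 0.57 [326. 232.] rgb [95. 57. 40.] c [ 562.  -178.7] r 25.0 z [0.0691 0.0707] bb [ 0.5612 -0.1786  0.0659]
w1 0.55 [325. 145.] rgb [208. 134.  95.] c [ 442.4 -182.3] r 24.9 z [0.0688 0.0707] bb [ 0.442  -0.1822  0.0663]
w2 0.96 [208.  57.] rgb [18. 38. 88.] c [ 388.1 -268.9] r 25.2 z [0.069  0.0708] bb [ 0.3888 -0.2681  0.0659]
w2 0.84 [290. 116.] rgb [215. 141. 100.] c [ 442.3 -182.2] r 24.9 z [0.0688 0.0706] bb [ 0.4421 -0.1821  0.0664]
w2 0.8 [300. 222.] rgb [97.5 58.  41. ] c [ 561.9 -178.3] r 24.9 z [0.0691 0.0707] bb [ 0.5611 -0.1784  0.0659]
w2 0.71 [384. 192.] rgb [17. 34. 78.] c [527.2 -86.3] r 24.8 z [0.0691 0.0707] bb [ 0.5266 -0.0868  0.0659]
w2 0.42 [520. 196.] rgb [117. 115. 115.] c [539.3  62.7] r 31.0 z [0.0689 0.0825] bb [0.5377 0.0623 0.0722]
```

View pics/w.png

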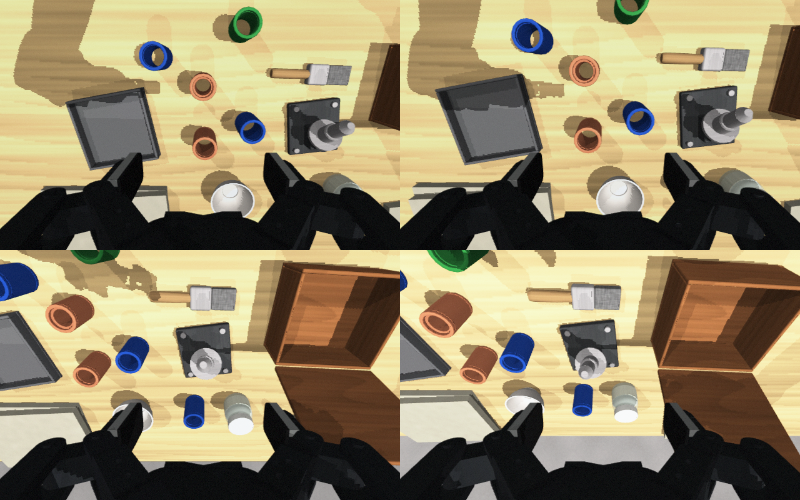

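The wrist views show the sleeves at (205,85) and (205,145) in the first tile, and the pin nearly end-on at (205,365) in the third. The pin therefore leans towards −x. I'll fit the pin model to the depth data.

```bash
cat > pinfit.py <<'E'
from h import *
from scipy.optimize import least_squares
# pin profile segments (r,z)
P=np.array([[32,0],[16.5,0],[16.5,28],[14.5,30],[12.5,30],[12.5,67],[6,78],[0,78]])/1000
def dist(x,w):
    ax=np.array([np.sin(x[3])*np.cos(x[4]),np.sin(x[3])*np.sin(x[4]),np.cos(x[3])])
    d=w-x[:3]; z=d@ax; r=np.linalg.norm(d-z[:,None]*ax,axis=1); q=np.column_stack([r,z])
    best=np.full(len(q),9.)
    for a,b in zip(P[:-1],P[1:]):
        s=np.clip(((q-a)@(b-a))/((b-a)@(b-a)),0,1); best=np.minimum(best,np.linalg.norm(q-a-s[:,None]*(b-a),axis=1))
    return best
def fit(ws,x0=None):
    w=np.concatenate(ws); w=w[~np.isnan(w[:,0])]
    x=np.array([.535,.06,.058,.52,np.pi]) if x0 is None else np.array(x0)
    for g in (.02,.01,.006,.005):
        k=w[dist(x,w)<g]; k=k[k[:,2]>.035]
        s=least_squares(lambda x:dist(x,k),x,loss='soft_l1',f_scale=.001); x=s.x
    print(len(k),np.round(x,4),'rms',np.sqrt(np.mean(dist(x,k)**2)).round(5)); return x
if __name__=='__main__':
    cs=[]
    for n in ['w2','w3','w4']:
        p=dict(np.load(f'pics/{n}.npz')); w=cloud(p).reshape(-1,3)
        w=w[(abs(w[:,0]-.52)<.07)&(abs(w[:,1]-.06)<.06)&(w[:,2]>.03)]; cs.append(w); fit([w])
    fit(cs)
    for n in ['top','side']:
        w=cloud(eyes.camera(n)).reshape(-1,3); w=w[(abs(w[:,0]-.52)<.07)&(abs(w[:,1]-.06)<.06)&(w[:,2]>.03)]; fit([w])
    # tray orientation/centre and lid from top view
    w=cloud(eyes.camera('top')).reshape(-1,3); m=(abs(w[:,0]-.54)<.13)&(abs(w[:,1]+.375)<.13)&(w[:,2]>.018)&(w[:,2]<.04)
    print('tray',cv2.minAreaRect((w[m][:,:2]*1000).astype(np.float32)))
    p=dict(np.load('pics/w4.npz'))
    w=cloud(eyes.camera('top')).reshape(-1,3); m=(w[:,0]>.33)&(w[:,0]<.515)&(abs(w[:,1]-.28)<.13)&(w[:,2]>.078)&(w[:,2]<.095)
    print('box rim',cv2.minAreaRect((w[m][:,:2]*1000).astype(np.float32)),m.sum())
    w=cloud(eyes.camera('side')).reshape(-1,3); m=(w[:,0]>.5)&(w[:,0]<.6)&(abs(w[:,1]-.28)<.12)&(w[:,2]>.11)&(w[:,2]<.29)
    q=w[m]; A=np.column_stack([q[:,1],q[:,2],np.ones(len(q))]); print('lid plane x=ay+bz+c',np.linalg.lstsq(A,q[:,0],rcond=None)[0],'y',np.percentile(q[:,1],[1,99]),'zmax',np.percentile(q[:,2],99.5))
E
python3 pinfit.py
```

```text
3253 [0.5368 0.0628 0.0577 0.5224 3.2711] rms 0.00084
2026 [0.5367 0.0627 0.0577 0.5213 3.2662] rms 0.00071
2039 [0.537  0.0626 0.0578 0.5249 3.264 ] rms 0.00071
7315 [0.5369 0.0627 0.0577 0.5228 3.2678] rms 0.00077
512 [0.5351 0.0632 0.0582 0.5185 3.2777] rms 0.00152
516 [0.5366 0.0618 0.0579 0.5233 3.2519] rms 0.0015
tray ((539.0670166015625, -373.79913330078125), (160.4551239013672, 162.0764617919922), 10.11139965057373)
box rim ((442.8421936035156, 284.1456298828125), (182.1766815185547, 152.62852478027344), 87.33195495605469) 560
lid plane x=ay+bz+c [0.05825655 0.10387418 0.50271534] y [0.19099958 0.36762642] zmax 0.2636057629439699
```

```bash
cat >> h.py <<'E'
F=np.array([.5369,.0627,.0577]); th,az=.5236,3.268
AX=np.array([np.sin(th)*np.cos(az),np.sin(th)*np.sin(az),np.cos(th)]); YP=np.array([np.sin(az),-np.cos(az),0])
QD=quat([0,0,-1],[0,1,0]); QP=quat(-AX,YP); GZ=.036
XP=np.cross(YP,-AX)
def at(s,dx=0,dy=0): return (F+AX*(s+.001)+XP*dx+YP*dy).tolist()   # TCP for sleeve centre at s along pin
def st(tag=''):
    o=robot.get_obs(); p=np.array(o['tool_pos'])-F; R=np.column_stack([XP,YP,-AX])
    print(tag,'t',round(o['time_s'],2),'s %.4f x %.4f y %.4f'%(p@AX-.001,p@XP,p@YP),'F',np.round(R.T@o['wrist_force'],1),'M',np.round(R.T@o['wrist_torque'],2),'w',round(o['width'],3),'g',round(o['grip_force'],1))
def pick(x,y):
    robot.grip(.85); robot.move_ptp([x,y,.15],QD); robot.movel([x,y,GZ],rate=.12)
    robot.grip(0,40); st('gripped'); robot.movel([x,y,.23],rate=.2)
def test():
    robot.move_ptp(at(.145),QP); robot.sleep(.3); st('pre')
    h=robot.movel(at(.066),rate=.05,stop_force=8); st('to66 %s'%h)
    if h: return
    h=robot.movel(at(.034),rate=.025,stop_force=8); st('to34 %s'%h)
E
python3 - <<'E'
from h import *
print(np.dot(YP,[0,1,0]))
pick(.4423,-.1822)
print(kin.ik(at(.145),QP) is not None, kin.ik(at(.034),QP) is not None)
test()
save(eyes.camera('side'),'t1.png')
E
```

```text
0.9920212241637226
gripped t 8.22 s 0.0431 x 0.1177 y -0.2313 F [-1.7  2.  -4.3] M [-0.2   0.11  0.2 ] w 0.565 g 40.5
True True
pre t 10.58 s 0.1448 x -0.0007 y -0.0009 F [ 0.  -0.5  1.9] M [ 0.03  0.68 -0.01] w 0.56 g 41.5
to66 False t 12.32 s 0.0662 x -0.0002 y -0.0000 F [ 0.3 -0.4  1.8] M [ 0.05  0.73 -0.02] w 0.56 g 41.5
to34 True t 12.82 s 0.0599 x 0.0010 y -0.0001 F [ 0.2  0.1 -7.3] M [ 0.2   0.5  -0.03] w 0.561 g 42.3
```

```bash
cat > probe.py <<'E'
from h import *
robot.movel(at(.066),rate=.03); robot.sleep(.2); st('c')
for dx,dy in ((.0045,0),(-.0045,0),(0,.0045),(0,-.0045)):
    h=robot.movel(at(.066,dx,dy),rate=.012,stop_force=4); st(f'{dx,dy} {h}')
    robot.movel(at(.066),rate=.03); robot.sleep(.15)
E
python3 probe.py
```

```text
c t 13.43 s 0.0659 x 0.0002 y 0.0000 F [1.1 0.3 2.7] M [-0.02  0.71 -0.01] w 0.558 g 41.5
(0.0045, 0) True t 13.76 s 0.0659 x 0.0018 y -0.0000 F [-2.8  0.1  0.3] M [ 0.06  0.11 -0.01] w 0.557 g 42.2
(-0.0045, 0) False t 14.69 s 0.0659 x -0.0040 y 0.0001 F [1.7 0.  0.9] M [-0.02  0.99 -0.03] w 0.562 g 42.1
(0, 0.0045) True t 15.5 s 0.0659 x 0.0005 y 0.0025 F [-0.1 -1.2  0.6] M [ 0.31  0.34 -0.02] w 0.566 g 42.2
(0, -0.0045) True t 16.23 s 0.0658 x 0.0005 y -0.0016 F [-2.   0.8  1.9] M [-0.17  0.1   0.03] w 0.562 g 42.4
```

View pics/t1.png

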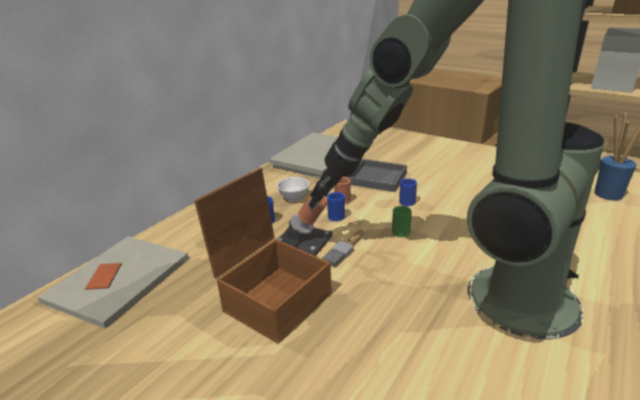

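The y-probe allows only about 4 mm of play, where a 30 mm bore would give 5 and a 36 mm bore 11. I'll confirm by descending again, centred.

```bash
cat > retry.py <<'E'
from h import *
for dx,dy in ((-.001,.0004),(0,.0004),(-.002,.0004)):
    robot.movel(at(.066,dx,dy),rate=.03); robot.sleep(.15); st('c')
    h=robot.movel(at(.034,dx,dy),rate=.025,stop_force=8); st(f'{dx,dy} {h}')
    if robot.get_obs() and (np.array(robot.get_obs()['tool_pos'])-F)@AX<.05: break
E
python3 retry.py
```

```text
c t 17.02 s 0.0660 x -0.0009 y 0.0004 F [ 0.8 -0.   1.5] M [ 0.    0.65 -0.05] w 0.557 g 42.3
(-0.001, 0.0004) True t 17.53 s 0.0600 x -0.0003 y 0.0003 F [ 0.8 -1.2 -9.3] M [0.18 0.56 0.01] w 0.565 g 43.3
c t 18.04 s 0.0659 x 0.0001 y 0.0004 F [ 1.  -0.3  1.5] M [0.   0.67 0.03] w 0.564 g 42.3
(0, 0.0004) True t 18.54 s 0.0602 x 0.0011 y 0.0003 F [ 0.8 -0.1 -9. ] M [ 0.18  0.58 -0.04] w 0.559 g 43.3
c t 19.07 s 0.0659 x -0.0017 y 0.0004 F [ 0.6 -0.4  0.8] M [-0.06  0.72  0.02] w 0.562 g 42.3
(-0.002, 0.0004) True t 19.58 s 0.0599 x -0.0020 y 0.0003 F [-0.1 -0.4 -6.5] M [0.08 0.4  0.07] w 0.56 g 43.1
```

The sleeve is tight: it stops at s≈60 mm at several centred offsets. It goes in the tray.

```bash
cat >> h.py <<'E'
def place(x,y,fl):
    robot.movel(at(.150),rate=.1); robot.move_ptp([x,y,.24],QD); robot.movel([x,y,fl+GZ+.015],rate=.15); robot.sleep(.15)
    h=robot.movel([x,y,fl+GZ-.004],rate=.03,stop_force=5); print('touch',h,robot.get_obs()['tool_pos'][2],t())
    robot.grip(.85); robot.movel([x,y,.2],rate=.2)
    w=cloud(eyes.camera('wrist')).reshape(-1,3); m=(np.hypot(w[:,0]-x,w[:,1]-y)<.045)&(w[:,2]>.055)&(w[:,2]<.1); q=w[m]
    c,r=cv2.minEnclosingCircle((q[:,:2]*1000).astype(np.float32)); print('placed',np.round(c,1),round(r,1),'z',np.percentile(q[:,2],[50,95]).round(4),t())
E
python3 - <<'E'
from h import *
place(.539,-.374,.006)
robot.move_ptp([.50,-.20,.2],QD)
p=eyes.camera('wrist'); save(p,'aft1.png')
E
```

```text
touch True 0.04291351354780052 24.26
placed [ 538.2 -373.6] 25.0 z [0.0744 0.0765] 25.62
```

View pics/aft1.png

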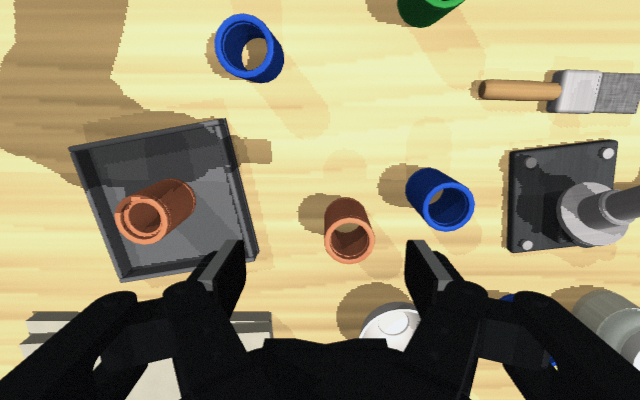

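The first sleeve stands in the tray, at pixels (150,212). The second stands at (350,228) with clear room around it for the fingers.

Run:
```python
from h import *
pick(.5617,-.1785); test()
```

```text
gripped t 28.5 s -0.0162 x 0.0145 y -0.2426 F [-2.5  1.2 -5.2] M [-0.18  0.09  0.17] w 0.569 g 40.9
pre t 30.94 s 0.1447 x -0.0007 y -0.0007 F [ 0.6 -0.4  1.9] M [0.03 0.72 0.  ] w 0.569 g 41.5
to66 False t 32.67 s 0.0662 x -0.0002 y -0.0000 F [ 0.8 -0.2  1.7] M [-0.02  0.71  0.  ] w 0.563 g 41.5
to34 True t 33.74 s 0.0369 x 0.0008 y 0.0001 F [ 0.3 -0.5 -7.8] M [ 0.21  0.5  -0.01] w 0.567 g 42.3
```

Run:
```python
from h import *
for dx,dy in ((0,.0004),(-.001,0)):
    robot.movel(at(.041,dx,dy),rate=.03); robot.sleep(.15); st('c')
    h=robot.movel(at(.032,dx,dy),rate=.02,stop_force=10); st(f'{dx,dy} {h}')
p=eyes.camera('side'); f=p['frame'][150:270,240:400]; save({'frame':cv2.resize(f,(800,600),interpolation=cv2.INTER_CUBIC)},'home.png')
```

```text
c t 34.2 s 0.0409 x 0.0002 y 0.0005 F [ 1.2 -0.1  1.3] M [-0.04  0.69  0.02] w 0.568 g 41.7
(0, 0.0004) True t 34.52 s 0.0366 x 0.0008 y 0.0009 F [-0.2  0.5 -4.7] M [-0.04  0.51 -0.  ] w 0.562 g 42.5
c t 35.0 s 0.0409 x -0.0008 y 0.0000 F [ 1.2 -0.2 -0.1] M [-0.07  0.67 -0.  ] w 0.57 g 41.9
(-0.001, 0) True t 35.33 s 0.0363 x -0.0002 y 0.0003 F [ 0.3  0.8 -7.2] M [ 0.07  0.61 -0.01] w 0.566 g 42.8
```

View pics/home.png

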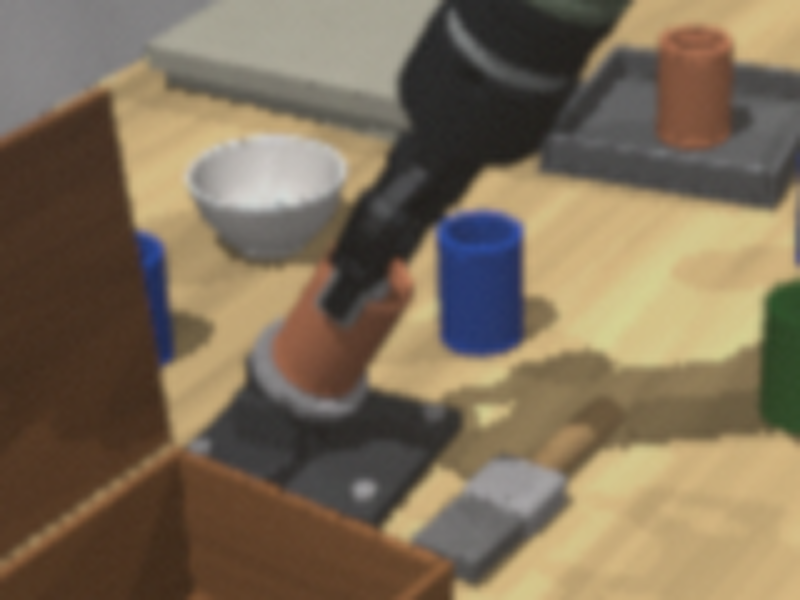

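The sleeve's lower end sits on the seat disc, at pixels (310,390) in the crop. I'll let it settle there unclamped, regrip it, and put it in the box.

Run:
```python
from h import *
robot.movel(at(.0364),rate=.03)
robot.grip(.68); robot.sleep(.3); st('open')
robot.grip(0,40); robot.sleep(.1); st('regrip')
h=robot.movel(at(.033),rate=.02,stop_force=8); st(h)
place(.435,.284,.006)
p=eyes.camera('wrist'); save(p,'box.png')
w=cloud(eyes.camera('side')).reshape(-1,3); m=(w[:,0]>.5)&(w[:,0]<.6)&(abs(w[:,1]-.28)<.12)&(w[:,2]>.24)
q=w[m]; print('lid top',np.percentile(q,[1,50,99],axis=0).round(4).tolist(),t())
```

```text
open t 36.19 s 0.0364 x -0.0000 y -0.0000 F [ 0.4  0.3 -0.3] M [-0.    0.48 -0.01] w 0.68 g 0.0
regrip t 36.55 s 0.0368 x -0.0001 y 0.0005 F [ 1.1  0.7 -8.9] M [-0.23  0.56  0.08] w 0.563 g 39.7
True t 36.76 s 0.0354 x -0.0003 y 0.0007 F [-0.6 -0.8 -8.1] M [0.03 0.38 0.14] w 0.566 g 41.8
touch True 0.04189478277115348 41.04
placed [433.8 282.6] 25.0 z [0.075  0.0766] 42.4
lid top [[0.5414, 0.2234, 0.2404], [0.547, 0.3125, 0.254], [0.5555, 0.3673, 0.2642]] 42.5
```

View pics/box.png

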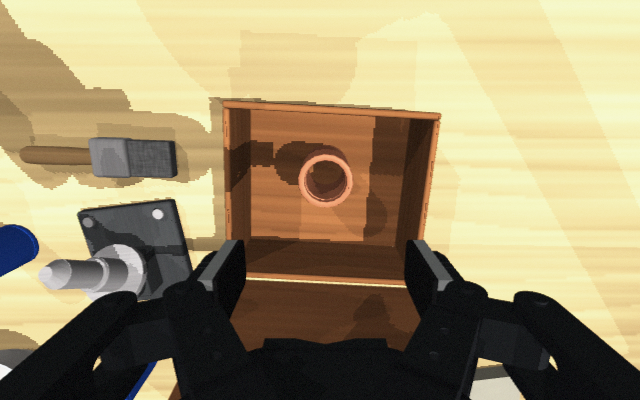

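The sleeve stands upright in the box, at pixels (326,178). Now I'll shut the lid with closed fingers from behind.

```bash
cat > lid.py <<'E'
from h import *
H=np.array([.5283,.281,.086]); bx=np.array([.9983,-.058,0]); ez=np.array([0,0,1.]); rho=.140
by=np.array([.058,.9983,0]); Q=quat([0,0,-1],by)
def tcp(f,gap=0):
    f=np.radians(f); d=-np.cos(f)*bx+np.sin(f)*ez; n=np.sin(f)*bx+np.cos(f)*ez
    return (H+rho*d+(.008+gap)*n+.011*bx+.008*ez).tolist()
a=np.array(tcp(96,.03)); up=a.copy(); up[2]=.34
print(a, kin.ik(up.tolist(),Q) is not None, kin.ik(a.tolist(),Q) is not None)
robot.movel([.435,.284,.34],rate=.2); robot.grip(0,40)
robot.move_ptp(up.tolist(),Q); robot.movel(a.tolist(),rate=.15)
for f in (92,80,68,56,44,32,20,10,4):
    h=robot.movel(tcp(f),rate=.12,stop_force=35); o=robot.get_obs(); print(f,h,np.round(o['wrist_force'],1),np.round(o['tool_pos'],3),t())
    if h: break
E
python3 lid.py
```

```text
[0.59161799 0.2773213  0.22926098] True True
92 False [-0.5 -0.1  0.4] [0.553 0.28  0.235] 46.08
80 False [ 0.9 -0.3 -0.4] [0.523 0.281 0.233] 46.48
68 False [-0.  -0.9  0.5] [0.495 0.283 0.227] 46.87
56 False [ 0.6 -0.6 -1. ] [0.468 0.285 0.215] 47.26
44 False [-0.9  0.4  0.6] [0.445 0.286 0.197] 47.65
32 False [-0.6 -0.8  0.6] [0.426 0.287 0.175] 48.04
20 False [ 0.3 -0.1  0.6] [0.411 0.288 0.15 ] 48.43
10 False [0.7 0.3 0.8] [0.403 0.288 0.126] 48.78
4 False [ 0.2 -0.  -1.1] [0.4   0.288 0.112] 49.06
```

```bash
cat > fin.py <<'E'
from h import *
from lid_t import tcp
h=robot.movel(tcp(-3),rate=.04,stop_force=10); o=robot.get_obs(); print(h,np.round(o['wrist_force'],1),np.round(o['tool_pos'],4),t())
robot.movel([.39,.285,.25],rate=.2)
robot.move_ptp([.35,0,.36],QD); p=eyes.camera('side')
w=cloud(p).reshape(-1,3); m=(w[:,0]>.37)&(w[:,0]<.52)&(abs(w[:,1]-.284)<.08)
print('lid z',np.percentile(w[m][:,2],[1,50,99]).round(4),t())
q=cloud(eyes.camera('top')).reshape(-1,3)
for n,x,y in (('front',.365,.287),('rear',.51,.28)):
    k=(abs(q[:,0]-x)<.01)&(abs(q[:,1]-y)<.05); print(n,np.median(q[k][:,2]).round(4))
save(p,'fin.png')
E
sed '/^a=/,$d' lid.py > lid_t.py; python3 fin.py
```

```text
False [ 0.6 -0.1 -0. ] [0.3991 0.2883 0.0944] 49.63
lid z [0.0036 0.1031 0.1134] 51.78
front 0.1139
rear 0.0969
```

View pics/fin.png

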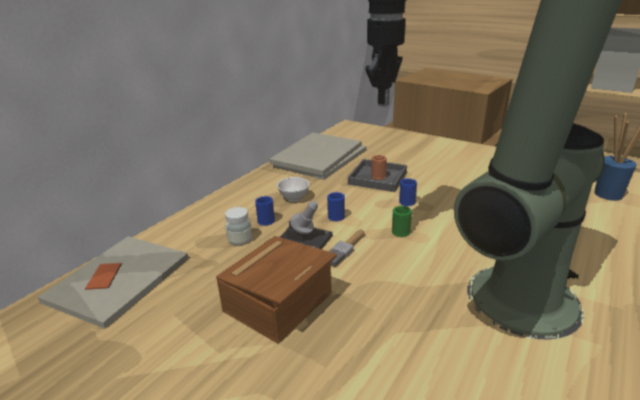

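The lid is nearly shut, about 6° open. I'll press it down until I feel contact.

Run:
```python
from h import *
from lid_t import Q
print('width',robot.get_obs()['width'])
robot.move_ptp([.385,.287,.16],Q); robot.sleep(.1)
h=robot.movel([.385,.287,.08],rate=.06,stop_force=15); o=robot.get_obs(); print(h,np.round(o['wrist_force'],1),np.round(o['tool_pos'],4),t())
robot.sleep(.2); robot.movel([.385,.287,.2],rate=.2)
robot.move_ptp([.35,0,.36],QD); p=eyes.camera('side'); save(p,'fin2.png')
q=cloud(eyes.camera('top')).reshape(-1,3)
for n,x,y in (('front',.365,.287),('rear',.51,.28)):
    k=(abs(q[:,0]-x)<.01)&(abs(q[:,1]-y)<.05); print(n,np.median(q[k][:,2]).round(4),t())
```

```text
width 0.002615182939473867
False [-0.  -0.9 -0.2] [0.3854 0.2872 0.0804] 54.74
front 0.0975 57.04
rear 0.0953 57.04
```

Run:
```python
from h import *
from lid_t import Q
robot.move_ptp([.385,.287,.11],Q)
h=robot.movel([.385,.287,.055],rate=.06,stop_force=12); o=robot.get_obs(); print(h,np.round(o['wrist_force'],1),np.round(o['tool_pos'],4),t())
robot.movel([.385,.287,.2],rate=.25)
p=eyes.camera('side'); save(p,'fin3.png')
q=cloud(p).reshape(-1,3)
for n,x,y in (('front',.365,.35),('rear',.51,.34)):
    k=(abs(q[:,0]-x)<.01)&(abs(q[:,1]-y)<.02)&(q[:,2]>.08); print(n,np.median(q[k][:,2]).round(4),t())
```

```text
True [-2.8 -1.2 12.9] [0.3851 0.2869 0.0774] 59.08
front 0.0945 59.77
rear 0.0947 59.77
```

View pics/fin3.png

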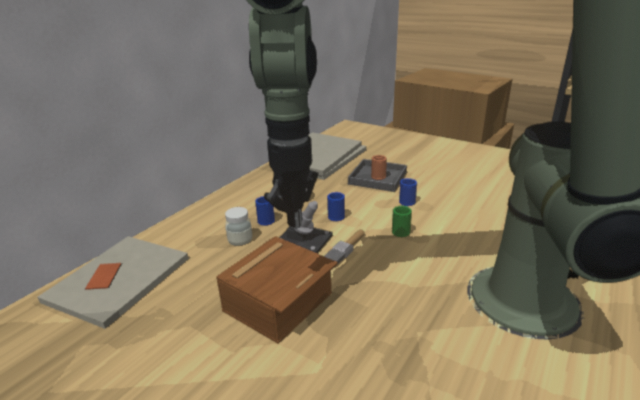

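The lid is flat and shut, at 94.5 mm front and rear. The tight sleeve stands in the tray at (378,167), and nothing else has been moved. I'm handing in.

```bash
python3 -c "
from h import *
print(robot.sign_off(),t())"
```

```text
the job is handed in; nothing more can be done
the job is handed in; nothing more can be done
```

The job is handed in at about 60 s: the nearer sleeve stopped at the step and stands upright in the grey tray, the farther one went fully home and stands in the wooden box, the lid is shut, and the bowl, jar, brush and look-alikes were left alone.

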